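# Load a bezel block into a jeweller's crank vise

## Task

Slide the holed metal block along the loading board into the open vise, without lifting it, until its front end is up against the end stop. Then turn the vise's crank (do not push on the jaw itself) until the sliding jaw grips the block firmly and squarely against the fixed jaw, and let go. Leave the other tools on the bench alone.

Things in the scene. Friction and masses are not known exactly. Their poses are not given: they have to be found in the camera images.
- vise: Low grey vise on the bench, elsewhere and at another yaw each time. Origin on the bench, z up; the block slides in along +x, the sliding jaw closes along +y. Level top at z = 20 mm: wooden loading board x -155 to -47, y -35 to 85 mm, then flush grey bed x -47 to 50, y -150 to 90. Both jaws cover x -34 to 20, z 20 to 42. Grey gear housing: x -48 to 16, y -138 to -78, up to z 54, crank on top.
- end_stop (a point): Middle of the lower edge of the end stop's face: a low steel bar, 86 mm long (along y), 12 mm high, across the far end of the jaw space. At x = 30, y = 23, z = 20 mm in the vise's frame.
- fixed_jaw: Fixed steel jaw, 54 x 22 x 22 mm. Origin in the middle of the lower edge of its gripping face, at y = 60 mm in the vise's frame; axes as the vise's.
- jaw: Sliding steel jaw, 54 x 22 x 22 mm, toothed rack behind it. Origin in the middle of the lower edge of its gripping face, which is at y = -20 mm (crank at 0) plus 5 mm per radian of crank in the vise's frame; axes as the vise's.
- crank (a joint): Crank angle, rad, about a vertical axis; it grows clockwise seen from above, which closes the jaw by 5 mm per rad (0 = jaws 80 mm apart, 8 = 40 mm). It turns stiffly (about 4 N at the knob) and stays where it is left, keeping the jaw tight.
- crank_axis (a point): Point on the crank's vertical axis at the underside of the crank arm, 60 mm above the bench; at x = -20, y = -105 mm in the vise's frame.
- crank_knob (a point): Centre of the crank's upright round wooden grip, 18 mm thick, 38 mm high (68.5 to 106.5 mm above the bench; this point at 87.5), 50 mm from the crank's axis; it spins freely on its pin. At crank 0 it lies from the axis towards the vise's -x. The steel arm below it is 14 mm wide, 60 to 68 mm above the bench.
- block: Bezel block: plain metal slab 70 (x) x 40 (y) x 18 mm, about 0.4 kg, two rows of round recesses in its top. It starts flat on the loading board, a little askew. Origin in the centre of its underside. Against the end stop its origin is at x = -5 mm in the vise's frame and its outer end still stands 6 mm out of the jaws.
- hammer: Bystander: hammer lying on the bench to the left of the vise, 240 mm long.
- graver: Bystander: graver with a wooden handle, 170 mm long, lying to the right of the vise.
- loupe: Bystander: black eye loupe, 38 mm in diameter, 30 mm high, standing to the right of the vise.
- jar: Bystander: small amber glass jar, 52 mm in diameter, 55 mm high, beyond the vise.
Mind the look-alikes: they are no part of the job. Several things have the shape of the block; the one meant has the colours described above.

How it is judged:
On the way, in this order (a step that is already met when the one before it is completed fails the run):
1. the block has been slid in between the jaws, its end within 5 mm of the end stop (x of block in the frame of vise above -0.01 m and y of block in the frame of vise between -0.02 and 0.06 m and z of block in the frame of vise between 0.016 and 0.024 m and angle between the x axis of block and the x axis of vise, either way round below 0.25 rad), for 0.2 s.
2. the sliding jaw presses the block against the fixed jaw (contact force between each of jaw, fixed_jaw and block above 4 N), for 0.2 s.
At the end, for the whole second after the job is handed in: The block lies flat on the vise's bed, its end within 5 mm of the end stop, square with the jaws (within 0.05 rad) and held between them: each jaw presses on it with more than 4 N; the block is at rest (all of step 2 and x of block in the frame of vise above -0.01 m and y of block in the frame of vise between -0.02 and 0.06 m and z of block in the frame of vise between 0.016 and 0.024 m and angle between the x axis of block and the x axis of vise, either way round below 0.05 rad and angle between block's own z axis and vertical below 0.08 rad and linear speed of block below 0.01 m/s); the robot touches nothing.
It fails at once if the block is lifted more than 10 mm off the bed or board (z of block in the frame of vise above 0.03 m).
It fails at once if the block falls off the board (z of block in the frame of vise below 0.01 m).
It fails at once if the robot pushes on the sliding jaw itself (more than 10 N) (contact force between any of the fingers, the arm and jaw above 10 N).
It fails at once if a bystander (hammer, graver, loupe or jar) is moved by more than 20 mm (distance of any of hammer, graver, loupe, jar from where it was at the start of the episode above 0.02 m).
It also fails if it takes over 67 s, if anything falls off the work surface, if the arm or the gripper's body presses on something with over 40 N, if the wrist force passes 120 N, or if a joint passes its speed limit or range.

## Robot

A 6-joint arm with a two-finger parallel gripper is mounted at the origin on the work surface. World frame = base frame: x ahead of the robot, y to its left, z up, the work surface at z = 0. Lengths are in m, angles in rad, forces in N, time in s.
With the tool pointing down it reaches from about 0.35 to 0.975 m from the base axis. Payload 4.9 kg.
Tool frame: the origin (TCP) lies at the very end of the fingers, on their centre line; the grasp point (between the pads) lies 19 mm behind it; z points along the fingers, y is the line along which they close (so a half turn about z gives the same grasp; the last joint's range is limited). The gripper opens to 85 mm and grips with 20 to 120 N. Pads are 22 mm wide; open, the fingers measure 114 mm over their backs; the gripper's body (76 mm by 85 mm) begins 54 mm behind the grasp point. The pads swing forward as they close: fully open they stand 13 mm farther back than shut.
Start: joints at [-1.254, 0.053, 1.613, -0, 1.476, -0.119], TCP at [0.264, -0.567, 0.231] pointing down, gripper open.
Joint ranges: [-3.01, 3.01], [-1.01, 2.22], [0.06, 2.58], [-1.02, 4.17], [0.09, 2.62], [-3.14, 3.14]. Speed limits (rad/s): [2.57, 2.57, 3.14, 3.14, 3.14, 3.14].

## Interface

Orientations are given as a unit quaternion [w, x, y, z].
In Python, from plant import monitor, vision, manip gives the robot as it stands. The module is installed in compiled form; this text tells all that it offers.
- The arm moves only by the tool arm_command, never from a script. Its argument "rows" is a list of rows, each a list of 3 entries, a list of its own where there are three numbers: the finger opening in mm, from 0 to 85.4, then the shift along the world's x, y, z in units of 30 cm (1.0 is 30 cm), then the turn, a rotation vector about the world's x, y, z in units of pi/2 rad (1.0 is pi/2 rad). In form: [[claw, [x, y, z], [wx, wy, wz]], ...]. A call has 1 to 12 rows; each row is the pose to reach, as a shift and turn from the pose commanded when the call began; what a row does not reach only later rows make up. A row lasts 1/12 s, in which the tool goes at most 41.7 mm and 7.16 degrees, less where a joint would pass 70% of its speed; a pose out of reach is approached as far as the arm can. A call with a number of a shift or a turn outside -1 to 1 is refused whole. A call with a gripper value outside its range is refused whole. The fingers move at their own pace and stop on an object; the grip force is fixed at half the most. Time passes only in rows, so rows that repeat a pose let the fingers close. It gives the time, the measured TCP pose, the force, the opening and the grip force at its end, in the units of the state.
- monitor.state(): the state, without advancing time (a new reading comes with each control period).
- vision.grab_frame(name): name is "scene" or "top" or "wrist"; returns a dict with "color" (400x640x3 uint8, red, green, blue), "z_map" (400x640 float32, m along the optical axis (not along the pixel's ray), 0 where there is no reading), "mtx" (3x3 intrinsics, pixels), "R" (3x3) and "t" (3): a world point X has camera coordinates R X + t. Camera axes: x right, y down, z forward; pixel columns grow to the right and rows downward; lengths in m; the calibration is good to about 2 mm. A picture is of the moment at which its call begins.
- manip.job_done(): hands the job in; it is judged then, once.
The state is a dict: "time": time; "joint_pos": joint angles; "joint_vel": joint speeds; "joint_efforts": joint torques, N m; "tool_pos": TCP position; "tool_rot": TCP orientation; "contact_force": force on the tool from outside, world axes, zero at the start; "ft_torque": the same for the moment, N m; "gripper_width": opening from 0.0 (shut) to 1.0 (fully open); "grasp_force": force on a finger pad.
Only numpy, scipy, OpenCV 4.12 (cv2) and the standard library are available. Lean on these libraries where they do the work, as an engineer would, in place of code of your own. Each camera call takes 0.05 s, during which the arm holds its last target. There are 200 camera calls.

## Working session

There is one attempt and no reset: what is moved stays moved. The work goes in short steps, Python scripts to look and compute and a tool call to move; the robot and the scene stay as the last step left them, time stands still between calls to the robot, and variables do not carry over. Pictures are saved under pics/ and viewed, at most 10 in all, crops included, and the job is handed in when it is done.

Besides the shell and the picture viewer there is one more tool, called after "Emit:" by a JSON object that holds its "fn" and its "kwargs". arm_command: Moves the arm, as the interface text tells. Shifts and turns lie within -1 to 1; 1 stands for 30 cm of shift or pi/2 rad of turn. Its arguments: {"type":"object","properties":{"rows":{"type":"array"}},"required":["rows"]}

```bash
mkdir -p pics; cat > h.py <<'E'
import numpy as np, cv2
from plant import monitor, vision, manip
def grab(n):
    f=vision.grab_frame(n); np.savez(f'{n}.npz',**f); return f
def load(n): return dict(np.load(f'{n}.npz'))
def save(f,name,crop=None,s=1):
    im=f['color'][:,:,::-1]
    if crop: im=im[crop[1]:crop[3],crop[0]:crop[2]]
    cv2.imwrite('pics/'+name,cv2.resize(im,None,fx=s,fy=s,interpolation=cv2.INTER_CUBIC))
def ray(f,uv,z):
    uv=np.atleast_2d(np.float64(uv)); d=np.c_[uv,np.ones(len(uv))]@np.linalg.inv(f['mtx']).T@f['R']
    c=-f['R'].T@f['t']; return c+d*((z-c[2])/d[:,2])[:,None]
def proj(f,X):
    p=(np.atleast_2d(X)@f['R'].T+f['t'])@f['mtx'].T; return p[:,:2]/p[:,2:]
def cloud(f):
    v,u=np.mgrid[:400,:640]; z=f['z_map']
    return (np.stack([u*z,v*z,z],-1)@np.linalg.inv(f['mtx']).T-f['t'])@f['R']
E
python3 - <<'E'
from h import *
for n in ['scene','top']:
    f=grab(n); save(f,n+'0.png',s=1.25); print(n,f['mtx'].round(1).tolist(),(-f['R'].T@f['t']).round(3))
s=monitor.state(); print(s)
E
```

```text
scene [[514.7, 0.0, 316.9], [0.0, 514.7, 198.7], [0.0, 0.0, 1.0]] [1.594 0.109 0.89 ]
top [[411.7, 0.0, 319.3], [0.0, 411.7, 207.6], [0.0, 0.0, 1.0]] [0.398 0.014 1.042]
{'time': 0.1, 'joint_pos': array([-1.25402779e+00,  5.32706456e-02,  1.61412483e+00,  1.19695168e-06,
        1.47596622e+00, -1.19033874e-01]), 'joint_vel': array([-2.45999815e-05, -4.66739483e-04, -1.70964674e-03,  1.51753682e-04,
        8.78835265e-04,  3.52046863e-05]), 'joint_efforts': array([-4.85731398e-04, -3.94904065e+01, -3.71363318e+01, -1.86712541e-04,
        3.86716085e-03, -2.15610032e-05]), 'tool_pos': array([ 0.26364826, -0.56607397,  0.2302175 ]), 'tool_rot': array([-8.80260175e-04,  9.76352949e-01,  2.16180796e-01, -8.67149903e-05]), 'contact_force': array([ 0.27812962, -0.41877748, -0.59315722]), 'ft_torque': array([ 0.0066541 , -0.00287723, -0.02930901]), 'grasp_force': 0.0, 'gripper_width': 1.0010693997403255}
```

View pics/top0.png

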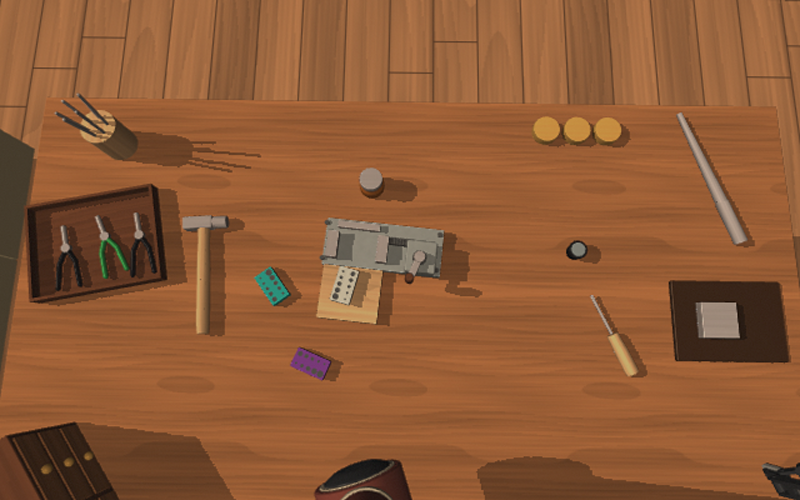

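View pics/scene0.png

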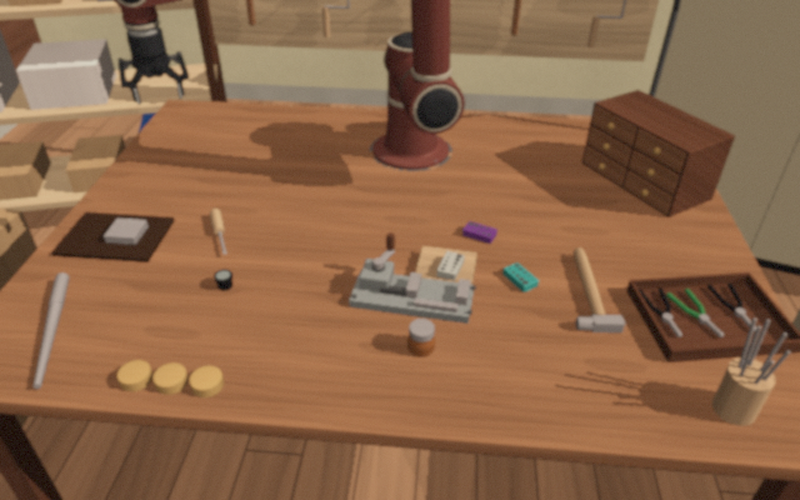

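The meant block is the steel slab with holes on the board, at (345,285) in the 1.25x top view. Look-alikes are teal (272,287), purple (311,363) and the plain silver plate on the dark pad (719,320). I choose the steel one on the board and check it in a close crop.

```bash
python3 - <<'E'
from h import *
f=load('top'); save(f,'crop.png',(240,160,380,270),5)
P=cloud(f); z=P[...,2]
roi=np.zeros((400,640),bool); roi[165:265,245:375]=1
m=(roi&(z>.012)&(z<.028))
print('n',m.sum(), np.percentile(z[m],[5,50,95]), z[250:262,300].round(3))
hsv=cv2.cvtColor(f['color'],cv2.COLOR_RGB2HSV)
for p in [(265,245),(295,245),(272,195),(345,210),(275,228),(230,250)]: print(p,hsv[p[1],p[0]],P[p[1],p[0]].round(3))
def rect(mm,zz):
    c=max(cv2.findContours(mm.astype(np.uint8),0,1)[0],key=cv2.contourArea)[:,0]
    q=ray(f,c,zz)[:,:2]; r=cv2.minAreaRect((q*1000).astype(np.float32)); print(r, cv2.boxPoints(r).round(1).tolist())
h,s,v=[hsv[...,i].astype(int) for i in range(3)]
blk=roi&(z>.032)&(z<.044)
lo=roi.copy(); lo[:210]=0; 
rect(blk&lo,.038)
rect(roi&(z>.012),.02)
E
```

```text
n 3804 [0.01707242 0.0202523  0.02358532] [ 0.021  0.021  0.022  0.022  0.018  0.015  0.021  0.02   0.021 -0.001
  0.002  0.002]
(265, 245) [ 16 130 198] [0.495 0.151 0.023]
(295, 245) [ 15 139 197] [0.496 0.077 0.023]
(272, 195) [ 22  38 100] [0.622 0.139 0.02 ]
(345, 210) [20 39 99] [ 0.579 -0.045  0.059]
(275, 228) [ 19  57 192] [0.535 0.126 0.039]
(230, 250) [ 12 168 137] [0.483 0.242 0.001]
((536.5863037109375, 125.48045349121094), (40.51129150390625, 70.08709716796875), 74.85682678222656) [[497.5, 115.0999984741211], [565.0999755859375, 96.80000305175781], [575.7000122070312, 135.89999389648438], [508.1000061035156, 154.1999969482422]]
((565.0214233398438, 59.077598571777344), (244.06190490722656, 205.2689971923828), 84.35934448242188) [[450.8999938964844, -52.29999923706055], [655.2000122070312, -72.5], [679.2000122070312, 170.39999389648438], [474.8999938964844, 190.60000610351562]]
```

View pics/crop.png

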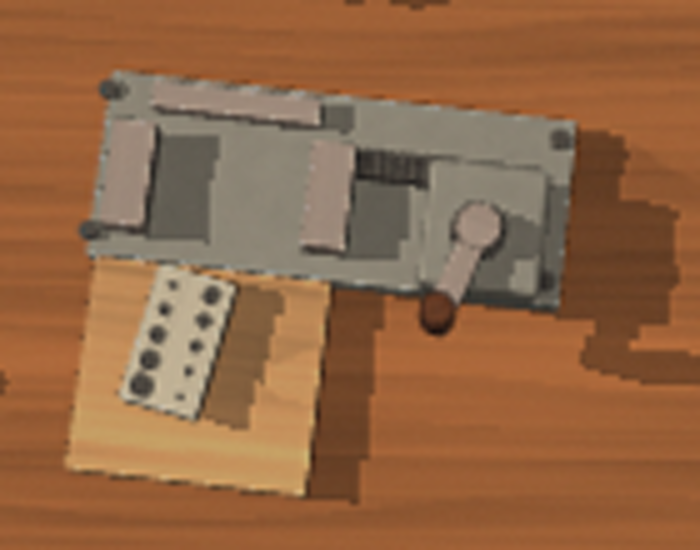

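The crop confirms it: a light steel slab with two rows of recesses, centre at about (180,342) in the crop, askew to the board. Knob at (437,312), crank hub at (478,225).

```bash
cat >> h.py <<'E'
def fit(A,B): # A vise -> B world, 2D rigid
    a=A-A.mean(0); b=B-B.mean(0); th=np.arctan2((a[:,0]*b[:,1]-a[:,1]*b[:,0]).sum(),(a*b).sum())
    R=np.array([[np.cos(th),-np.sin(th)],[np.sin(th),np.cos(th)]]); return th,R,B.mean(0)-R@A.mean(0)
E
python3 - <<'E'
from h import *
f=load('top'); cp=lambda p:(np.array(p)+.5)/5-.5+[240,160]
pts=[((113,70),(50,90)),((576,122),(50,-150)),((66,468),(-155,85)),((305,494),(-155,-35)),((92,257),(-47,90)),((330,283),(-47,-35))]
A=np.array([p[1] for p in pts])/1e3; B=ray(f,cp([p[0] for p in pts]),.02)[:,:2]
th,R,t=fit(A,B); print(th,t,((A@R.T+t-B)*1e3).round(1).tolist())
ok=lambda px,z:(R.T@(ray(f,cp(px),z)[0,:2]-t)*1e3).round(1)
print('jaw face top corners',ok((352,143),.042),ok((345,252),.042),'fixed',ok((157,122),.042),ok((141,229),.042))
print('hub(-20,-105)',ok((478,225),.07),'knob',ok((437,312),.1065))
b=np.array([.5366,.1255]); print('block in vise',R.T@(b-t)*1e3, 'yaw rel deg',np.degrees(np.arctan2(-18.3,67.6)-th))
print('corners',[ok(c,.038) for c in [(163,263),(236,285),(197,419),(121,398)]])
E
```

```text
-0.09866111423951524 [0.61972054 0.08113189] [[-0.0, 0.0], [0.4, -1.2], [-0.6, 0.1], [-1.3, -0.7], [1.1, 2.9], [0.4, -1.2]]
jaw face top corners [ 20.5 -37.5] [-34.8 -40.6] fixed [20.2 60.6] [-34.7  61.1]
hub(-20,-105) [ -19.5 -104. ] knob [-69.4 -89. ]
block in vise [-87.08662673  35.96487864] yaw rel deg -9.494621986226578
corners [array([-49.8,  48.6]), array([-56.7,  11.2]), array([-124.6,   21.7]), array([-118.6,   60. ])]
```

Crank is at about 0.3 rad, and the block sits at (-87,36) mm in the vise frame, turned -9.5°. I'll grip its rear with light finger travel, square it while sliding, then push the last part from behind with the fingers. First I move over.

Emit:
{"fn": "arm_command", "kwargs": {"rows": [[85, [0.4, 1.0, 0], [0, 0, -0.445]], [85, [0.4, 1.0, 0], [0, 0, -0.445]], [85, [0.4, 1.0, 0], [0, 0, -0.445]], [85, [0.4, 1.0, 0], [0, 0, -0.445]], [85, [0.4, 1.0, 0], [0, 0, -0.445]], [85, [0.4, 1.0, 0], [0, 0, -0.445]], [85, [0.4, 1.0, 0], [0, 0, -0.445]], [85, [0.4, 1.0, 0], [0, 0, -0.445]], [85, [0.4, 1.0, 0], [0, 0, -0.445]], [85, [0.4, 1.0, 0], [0, 0, -0.445]]]}}

```text
time: 0.93
tool_pos: [0.3842, -0.2651, 0.231]
tool_rot: [0.0, 0.992, -0.13, -0.0]
contact_force: [-0.4, -0.5, -0.7]
gripper_width: 0.996
grasp_force: 0.0
```

Emit:
{"fn": "arm_command", "kwargs": {"rows": [[85, [0.4, 1.0, 0], [0, 0, 0]], [85, [0.4, 1.0, 0], [0, 0, 0]], [85, [0.4, 1.0, 0], [0, 0, 0]], [85, [0.4, 1.0, 0], [0, 0, 0]], [85, [0.4, 1.0, 0], [0, 0, 0]], [85, [0.4, 1.0, 0], [0, 0, 0]], [85, [0.4, 1.0, 0], [0, 0, 0]], [85, [0.4, 1.0, 0], [0, 0, 0]], [85, [0.4, 1.0, 0], [0, 0, 0]]]}}

```text
time: 1.68
tool_pos: [0.5051, 0.0367, 0.2309]
tool_rot: [-0.001, 0.992, -0.129, -0.0]
contact_force: [0.5, 0.1, -0.2]
gripper_width: 0.992
grasp_force: 0.0
```

Emit:
{"fn": "arm_command", "kwargs": {"rows": [[85, [0.047, 0.312, 0], [0, 0, 0]], [85, [0.047, 0.312, 0], [0, 0, 0]], [85, [0.047, 0.312, 0], [0, 0, 0]], [85, [0.047, 0.312, 0], [0, 0, 0]]]}}

```text
time: 2.02
tool_pos: [0.5183, 0.1279, 0.2308]
tool_rot: [0.0, 0.991, -0.13, -0.0]
contact_force: [0.2, 0.7, 0.6]
gripper_width: 0.993
grasp_force: 0.0
```

```bash
python3 - <<'E'
from h import *
f=grab('wrist'); save(f,'w1.png'); s=monitor.state(); print(s['tool_pos'],s['tool_rot'],proj(f,[s['tool_pos'],[.5366,.1255,.038]]))
P=cloud(f); z=P[...,2]
m=((z>.032)&(z<.044)&(np.hypot(P[...,0]-.537,P[...,1]-.1255)<.06)&(P[...,0]<.59)).astype(np.uint8)
m=cv2.morphologyEx(m,cv2.MORPH_CLOSE,np.ones((9,9)))
c=max(cv2.findContours(m,0,1)[0],key=cv2.contourArea)[:,0]
r=cv2.minAreaRect((ray(f,c,.038)[:,:2]*1e3).astype(np.float32)); print(r)
E
```

```text
[0.51816897 0.12652339 0.23077905] [ 5.90027137e-04  9.91407746e-01 -1.30805683e-01 -4.54986176e-04] [[324.27548922 254.4444005 ]
 [320.13852888 158.30943146]]
((537.227783203125, 126.27825927734375), (39.68919372558594, 69.4460220336914), 74.43167877197266)
```

View pics/w1.png

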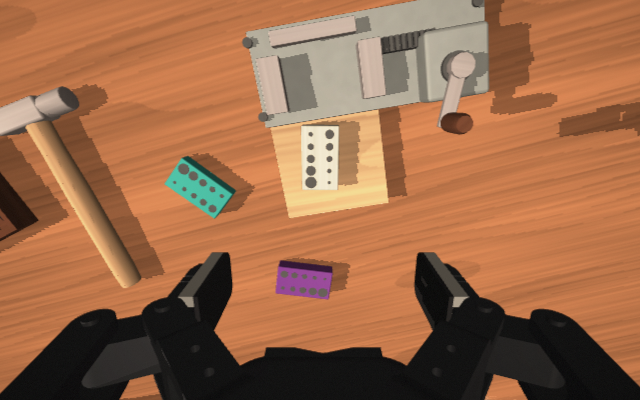

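The wrist view shows the holed steel block at (320,158) between board edges, matching the top estimate to within 1 mm. Descending and gripping.

Emit:
{"fn": "arm_command", "kwargs": {"rows": [[85, [0.006, 0.015, -0.13], [0, 0, 0]], [85, [0.006, 0.015, -0.26], [0, 0, 0]], [85, [0.006, 0.015, -0.39], [0, 0, 0]], [85, [0.006, 0.015, -0.52], [0, 0, 0]], [75, [0.006, 0.015, -0.62], [0, 0, 0]], [60, [0.006, 0.015, -0.685], [0, 0, 0]], [55, [0.006, 0.015, -0.685], [0, 0, 0]], [36, [0.006, 0.015, -0.685], [0, 0, 0]], [36, [0.006, 0.015, -0.685], [0, 0, 0]], [36, [0.006, 0.015, -0.685], [0, 0, 0]], [36, [0.006, 0.015, -0.685], [0, 0, 0]], [36, [0.006, 0.015, -0.685], [0, 0, 0]]]}}

```text
time: 3.07
tool_pos: [0.5204, 0.1315, 0.0269]
tool_rot: [-0.0, 0.991, -0.131, 0.001]
contact_force: [0.5, 0.3, -3.4]
gripper_width: 0.441
grasp_force: 62.5
```

Emit:
{"fn": "arm_command", "kwargs": {"rows": [[36, [0.015, -0.015, 0], [0, 0, 0.02]], [36, [0.035, -0.03, 0], [0, 0, 0.045]], [36, [0.055, -0.045, 0], [0, 0, 0.07]], [36, [0.08, -0.06, 0], [0, 0, 0.09]], [36, [0.105, -0.067, 0], [0, 0, 0.105]], [36, [0.13, -0.07, 0], [0, 0, 0.105]], [36, [0.155, -0.071, 0], [0, 0, 0.105]], [36, [0.18, -0.071, 0], [0, 0, 0.105]], [36, [0.18, -0.071, 0], [0, 0, 0.105]]]}}

```text
time: 3.82
tool_pos: [0.5757, 0.1104, 0.0266]
tool_rot: [-0.0, 0.999, -0.049, 0.001]
contact_force: [0.7, -0.4, -2.9]
gripper_width: 0.445
grasp_force: 62.6
```

```bash
python3 - <<'E'
from h import *
s=monitor.state(); print(s['tool_pos'],s['contact_force'])
f=grab('scene'); save(f,'s2.png',(270,170,410,275),5)
E
```

```text
[0.57567295 0.11036477 0.02655146] [ 0.74792094 -0.38634117 -2.89885961]
```

View pics/s2.png

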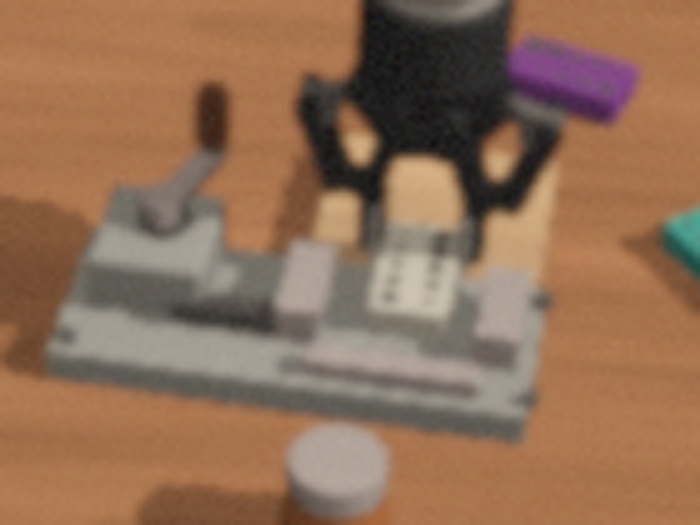

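The block is between the jaw mouths, squared to the vise, with the fingers still outside. Release, back off, close, and push from behind.

Emit:
{"fn": "arm_command", "kwargs": {"rows": [[60, [0, 0, 0], [0, 0, 0]], [60, [0, 0, 0], [0, 0, 0]], [60, [0, 0, 0], [0, 0, 0]], [60, [0, 0, 0], [0, 0, 0]], [60, [-0.03, 0.003, 0], [0, 0, 0]], [60, [-0.06, 0.006, 0], [0, 0, 0]], [60, [-0.09, 0.009, 0], [0, 0, 0]], [60, [-0.13, 0.013, 0], [0, 0, 0]], [60, [-0.13, 0.013, 0], [0, 0, 0]], [12, [-0.13, 0.013, 0], [0, 0, 0]], [12, [-0.13, 0.013, 0], [0, 0, 0]], [12, [-0.13, 0.013, 0], [0, 0, 0]]]}}

```text
time: 4.87
tool_pos: [0.5352, 0.1141, 0.0261]
tool_rot: [-0.0, 0.999, -0.049, 0.0]
contact_force: [0.3, 0.3, -0.6]
gripper_width: 0.283
grasp_force: 0.0
```

Emit:
{"fn": "arm_command", "kwargs": {"rows": [[12, [0, 0, 0], [0, 0, 0]], [12, [0, 0, 0], [0, 0, 0]]]}}

```text
time: 5.03
tool_pos: [0.5352, 0.1141, 0.0259]
tool_rot: [-0.0, 0.999, -0.049, 0.0]
contact_force: [0.4, -0.8, 0.4]
gripper_width: 0.14
grasp_force: 0.0
```

```bash
python3 - <<'E'
from h import *
s=monitor.state(); print(s['tool_pos'],s['contact_force'],s['gripper_width'])
f=grab('wrist'); save(f,'w2.png')
E
```

```text
[0.53516218 0.11407327 0.02592958] [ 0.38208283 -0.76968307  0.43836827] 0.13952622232382
```

View pics/w2.png

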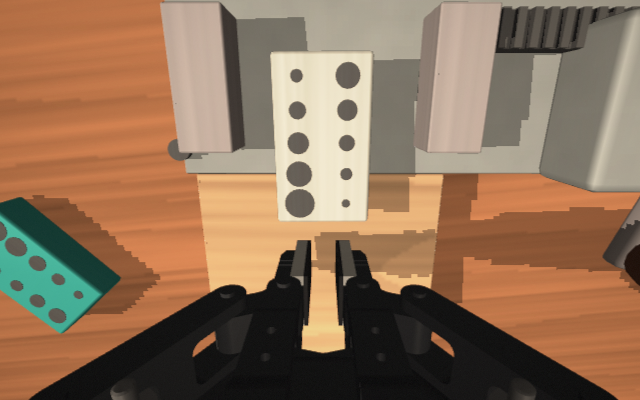

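The block (320,135) is square between the jaws, with the fingers centred just behind its rear end (~y 220–240). Push.

Emit:
{"fn": "arm_command", "kwargs": {"rows": [[12, [0.012, -0.001, 0], [0, 0, 0]], [12, [0.024, -0.002, 0], [0, 0, 0]], [12, [0.036, -0.0035, 0], [0, 0, 0]], [12, [0.048, -0.0047, 0], [0, 0, 0]], [12, [0.06, -0.006, 0], [0, 0, 0]], [12, [0.07, -0.007, 0], [0, 0, 0]], [12, [0.08, -0.008, 0], [0, 0, 0]], [12, [0.09, -0.009, 0], [0, 0, 0]], [12, [0.1, -0.01, 0], [0, 0, 0]]]}}

```text
time: 5.83
tool_pos: [0.5649, 0.1111, 0.0257]
tool_rot: [0.0, 0.999, -0.049, -0.0]
contact_force: [-2.3, 0.8, 0.4]
gripper_width: 0.14
grasp_force: 1.1
```

Emit:
{"fn": "arm_command", "kwargs": {"rows": [[12, [0.005, -0.0005, 0], [0, 0, 0]], [12, [0.01, -0.001, 0], [0, 0, 0]], [12, [0.01, -0.001, 0], [0, 0, 0]]]}}

```text
time: 6.08
tool_pos: [0.5681, 0.1108, 0.0258]
tool_rot: [-0.0, 0.999, -0.049, 0.0]
contact_force: [-0.9, 0.1, 0.2]
gripper_width: 0.138
grasp_force: 0.2
```

```bash
cat > b.py <<'E'
from h import *
s=monitor.state(); print(s['time'],s['tool_pos'],s['contact_force'])
th=-.09866;R=np.array([[np.cos(th),-np.sin(th)],[np.sin(th),np.cos(th)]]);t=np.array([.6197,.0811])
f=grab('wrist'); hsv=cv2.cvtColor(f['color'],cv2.COLOR_RGB2HSV).astype(int)
P=cloud(f); z=P[...,2]; V=(P[...,:2]-t)@R
m=((z>.033)&(z<.046)&(hsv[...,2]>215)&(hsv[...,1]<70)&(abs(V[...,1]-20)>0)&(V[...,1]>-.015)&(V[...,1]<.057)&(V[...,0]<.027)&(V[...,0]>-.11)).astype(np.uint8)
m=cv2.morphologyEx(cv2.morphologyEx(m,cv2.MORPH_OPEN,np.ones((5,5))),cv2.MORPH_CLOSE,np.ones((41,41)))
c=max(cv2.findContours(m,0,1)[0],key=cv2.contourArea)[:,0]
q=(ray(f,c,.038)[:,:2]-t)@R*1e3; print(cv2.minAreaRect(q.astype(np.float32)),q.min(0),q.max(0))
E
python3 b.py
```

```text
6.0833 [0.56812831 0.11077836 0.02575777] [-0.89077395  0.12188053  0.19771903]
((-9.240276336669922, 24.453527450561523), (68.21818542480469, 38.81568145751953), 0.02769653871655464) [-43.35854785   5.0332137 ] [24.8753982  43.84536293]
```

Emit:
{"fn": "arm_command", "kwargs": {"rows": [[12, [0.004, -0.0004, 0], [0, 0, 0]], [12, [0.008, -0.0008, 0], [0, 0, 0]], [12, [0.011, -0.001, 0], [0, 0, 0]], [12, [0.011, -0.001, 0], [0, 0, 0]]]}}

```text
time: 6.47
tool_pos: [0.5712, 0.1105, 0.0258]
tool_rot: [-0.0, 0.999, -0.049, 0.0]
contact_force: [-1.2, 0.3, -0.4]
gripper_width: 0.14
grasp_force: 0.6
```

Emit:
{"fn": "arm_command", "kwargs": {"rows": [[12, [0.003, -0.0003, 0], [0, 0, 0]], [12, [0.005, -0.0005, 0], [0, 0, 0]], [12, [0.005, -0.0005, 0], [0, 0, 0]]]}}

```text
time: 6.72
tool_pos: [0.5724, 0.1104, 0.0258]
tool_rot: [-0.0, 0.999, -0.049, -0.0]
contact_force: [-2.9, 0.3, 1.2]
gripper_width: 0.144
grasp_force: 1.3
```

Emit:
{"fn": "arm_command", "kwargs": {"rows": [[12, [0.003, -0.0003, 0], [0, 0, 0]], [12, [0.006, -0.0006, 0], [0, 0, 0]], [12, [0.006, -0.0006, 0], [0, 0, 0]]]}}

```text
time: 6.97
tool_pos: [0.5725, 0.1104, 0.0258]
tool_rot: [0.0, 0.999, -0.049, -0.003]
contact_force: [-10.0, 0.3, 6.9]
gripper_width: 0.143
grasp_force: 4.8
```

```bash
python3 b.py
```

```text
6.9667 [0.57245655 0.11042093 0.02575408] [-9.97843696  0.34429205  6.87822842]
((-6.187091827392578, 24.551082611083984), (66.41708374023438, 38.82728958129883), 0.06527645140886307) [-39.38782524   5.11523108] [27.02677283 43.99521497]
```

Against the stop (10 N, block at x≈-6 mm). Back off, up, and over to the knob.

Emit:
{"fn": "arm_command", "kwargs": {"rows": [[12, [-0.05, 0.005, 0], [0, 0, 0]], [12, [-0.1, 0.01, 0], [0, 0, 0]], [12, [-0.1, 0.01, 0.13], [0, 0, 0]], [12, [-0.1, 0.01, 0.26], [0, 0, 0]], [40, [-0.1, 0.01, 0.39], [0, 0, 0]], [60, [-0.1, 0.01, 0.52], [0, 0, 0]], [60, [-0.101, -0.12, 0.55], [0, 0, 0]], [60, [-0.101, -0.25, 0.55], [0, 0, 0]], [60, [-0.101, -0.372, 0.55], [0, 0, 0]], [60, [-0.101, -0.372, 0.55], [0, 0, 0]], [60, [-0.101, -0.372, 0.55], [0, 0, 0]]]}}

```text
time: 7.93
tool_pos: [0.5446, -0.0031, 0.1913]
tool_rot: [0.0, 0.999, -0.051, 0.001]
contact_force: [-0.3, 0.6, 0.1]
gripper_width: 0.702
grasp_force: 0.0
```

```bash
python3 - <<'E'
from h import *
s=monitor.state(); print(s['tool_pos'],s['contact_force'],s['gripper_width'])
f=grab('wrist'); save(f,'w3.png')
print(proj(f,[[.5436,-.0015,.1065]]))
E
```

```text
[ 0.54462218 -0.00311781  0.19129416] [-0.32613113  0.61715242  0.11021094] 0.7021098108395631
[[320.28271154 206.17098292]]
```

View pics/w3.png

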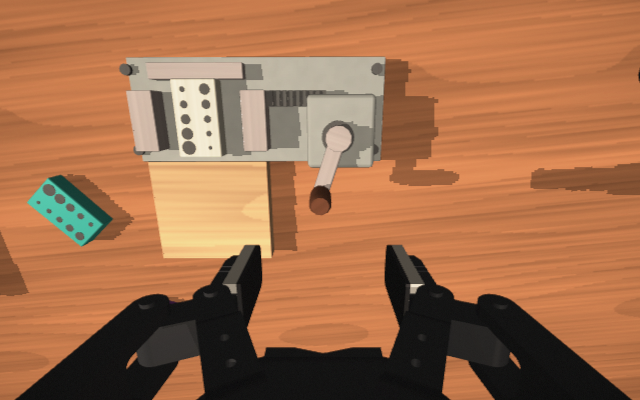

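The wrist view shows the block seated under the end-stop bar (195,118) and the knob top at (320,206), exactly where predicted. Descend and grip it.

Emit:
{"fn": "arm_command", "kwargs": {"rows": [[60, [-0.003, 0.005, -0.12], [0, 0, 0]], [60, [-0.003, 0.005, -0.24], [0, 0, 0]], [60, [-0.003, 0.005, -0.34], [0, 0, 0]], [60, [-0.003, 0.005, -0.384], [0, 0, 0]], [60, [-0.003, 0.005, -0.384], [0, 0, 0]], [10, [-0.003, 0.005, -0.384], [0, 0, 0]], [10, [-0.003, 0.005, -0.384], [0, 0, 0]], [10, [-0.003, 0.005, -0.384], [0, 0, 0]], [10, [-0.003, 0.005, -0.384], [0, 0, 0]], [10, [-0.003, 0.005, -0.384], [0, 0, 0]], [10, [-0.003, 0.005, -0.384], [0, 0, 0]]]}}

```text
time: 8.9
tool_pos: [0.5451, -0.0002, 0.0784]
tool_rot: [0.0, 0.999, -0.049, 0.002]
contact_force: [-0.6, 0.1, 6.7]
gripper_width: 0.184
grasp_force: 58.7
```

```bash
cat > c.py <<'E'
import sys; from h import *
# crank angle now from tool; prints 12 rows of knob shifts (units) from the current pose
th=-.09866;R=np.array([[np.cos(th),-np.sin(th)],[np.sin(th),np.cos(th)]]);t=np.array([.6197,.0811])
ax=t+R@[-.02,-.105]; s=monitor.state(); d=R.T@(s['tool_pos'][:2]-ax); a=np.arctan2(d[1],-d[0])
print(s['time'],'r',np.hypot(*d),'ang',a,'F',s['contact_force'],'tool',s['tool_pos'],s['gripper_width'],s['grasp_force'])
a0=float(sys.argv[1]); st=float(sys.argv[2])
k=lambda a:R@(.05*np.array([-np.cos(a),np.sin(a)]))
for i in range(1,13): print(((k(a0+i*st)-k(a0))/.3).round(3).tolist(),end=' ')
E
python3 c.py 0.31 0.19
```

```text
8.9 r 0.04918702170179386 ang 0.3472928630447382 F [-0.60233629  0.06863918  6.653599  ] tool [ 5.45078221e-01 -2.04154192e-04  7.84251995e-02] 0.18446474778592836 58.69494382292032
[0.015, 0.028] [0.035, 0.052] [0.06, 0.072] [0.088, 0.087] [0.118, 0.097] [0.149, 0.1] [0.181, 0.098] [0.211, 0.09] [0.24, 0.076] [0.265, 0.057] [0.286, 0.034] [0.303, 0.007]
```

Emit:
{"fn": "arm_command", "kwargs": {"rows": [[10, [0.015, 0.028, 0.005], [0, 0, 0]], [10, [0.035, 0.052, 0.01], [0, 0, 0]], [10, [0.06, 0.072, 0.01], [0, 0, 0]], [10, [0.088, 0.087, 0.01], [0, 0, 0]], [10, [0.118, 0.097, 0.01], [0, 0, 0]], [10, [0.149, 0.1, 0.01], [0, 0, 0]], [10, [0.181, 0.098, 0.01], [0, 0, 0]], [10, [0.211, 0.09, 0.01], [0, 0, 0]], [10, [0.24, 0.076, 0.01], [0, 0, 0]], [10, [0.265, 0.057, 0.01], [0, 0, 0]], [10, [0.286, 0.034, 0.01], [0, 0, 0]], [10, [0.303, 0.007, 0.01], [0, 0, 0]]]}}

```text
time: 9.9
tool_pos: [0.6341, 0.0043, 0.0787]
tool_rot: [-0.002, 0.999, -0.049, -0.0]
contact_force: [-1.4, 6.3, -0.5]
gripper_width: 0.19
grasp_force: 59.8
```

```bash
python3 c.py 2.6 0.19
```

```text
9.9 r 0.05150563599166894 ang 2.519256290822074 F [-1.36232895  6.34324044 -0.50321622] tool [0.63405795 0.00433689 0.07869388] 0.1896903372195761 59.829405475829844
[0.011, -0.03] [0.016, -0.061] [0.015, -0.093] [0.008, -0.123] [-0.005, -0.152] [-0.023, -0.178] [-0.045, -0.201] [-0.072, -0.218] [-0.101, -0.23] [-0.132, -0.237] [-0.163, -0.238] [-0.194, -0.232]
```

Emit:
{"fn": "arm_command", "kwargs": {"rows": [[10, [0.011, -0.03, 0], [0, 0, 0]], [10, [0.016, -0.061, 0], [0, 0, 0]], [10, [0.015, -0.093, 0], [0, 0, 0]], [10, [0.008, -0.123, 0], [0, 0, 0]], [10, [-0.005, -0.152, 0], [0, 0, 0]], [10, [-0.023, -0.178, 0], [0, 0, 0]], [10, [-0.045, -0.201, 0], [0, 0, 0]], [10, [-0.072, -0.218, 0], [0, 0, 0]], [10, [-0.101, -0.23, 0], [0, 0, 0]], [10, [-0.132, -0.237, 0], [0, 0, 0]], [10, [-0.163, -0.238, 0], [0, 0, 0]], [10, [-0.194, -0.232, 0], [0, 0, 0]]]}}

```text
time: 10.9
tool_pos: [0.577, -0.0686, 0.0788]
tool_rot: [0.001, 0.999, -0.05, 0.002]
contact_force: [5.8, -1.7, -6.7]
gripper_width: 0.188
grasp_force: 59.3
```

```bash
python3 c.py 4.88 0.19
```

```text
10.9 r 0.04877827949167591 ang -1.4116328535089497 F [ 5.81458194 -1.74403918 -6.70299336] tool [ 0.57701744 -0.06858541  0.07881473] 0.1881529775464528 59.30064322042753
[-0.03, 0.011] [-0.057, 0.028] [-0.08, 0.049] [-0.099, 0.074] [-0.112, 0.103] [-0.121, 0.133] [-0.123, 0.165] [-0.119, 0.196] [-0.109, 0.227] [-0.094, 0.254] [-0.074, 0.279] [-0.05, 0.299]
```

Emit:
{"fn": "arm_command", "kwargs": {"rows": [[10, [-0.03, 0.011, 0], [0, 0, 0]], [10, [-0.057, 0.028, 0], [0, 0, 0]], [10, [-0.08, 0.049, 0], [0, 0, 0]], [10, [-0.099, 0.074, 0], [0, 0, 0]], [10, [-0.112, 0.103, 0], [0, 0, 0]], [10, [-0.121, 0.133, 0], [0, 0, 0]], [10, [-0.123, 0.165, 0], [0, 0, 0]], [10, [-0.119, 0.196, 0], [0, 0, 0]], [10, [-0.109, 0.227, 0], [0, 0, 0]], [10, [-0.094, 0.254, 0], [0, 0, 0]], [10, [-0.074, 0.279, 0], [0, 0, 0]], [10, [-0.05, 0.299, 0], [0, 0, 0]]]}}

```text
time: 11.9
tool_pos: [0.561, 0.0199, 0.0786]
tool_rot: [0.003, 0.999, -0.049, 0.0]
contact_force: [0.1, -10.9, -2.2]
gripper_width: 0.185
grasp_force: 59.8
```

```bash
python3 c.py 7.16 0.1; python3 b.py
```

```text
11.9 r 0.05017416756680726 ang 0.8701537207582285 F [  0.13828539 -10.86672299  -2.16913128] tool [0.56104225 0.01993489 0.07860672] 0.1852476075172876 59.830987169989385
[0.014, 0.009] [0.029, 0.016] [0.045, 0.021] [0.061, 0.026] [0.078, 0.028] [0.094, 0.029] [0.111, 0.028] [0.127, 0.025] [0.143, 0.021] [0.159, 0.015] [0.174, 0.008] [0.188, -0.001] 11.9 [0.56104225 0.01993489 0.07860672] [  0.13828539 -10.86672299  -2.16913128]
((-6.004783630371094, 36.54108428955078), (65.64109802246094, 38.360042572021484), 0.06318912655115128) [-38.80471287  17.37944731] [26.83685301 55.75322801]
```

Emit:
{"fn": "arm_command", "kwargs": {"rows": [[10, [0.014, 0.009, 0], [0, 0, 0]], [10, [0.029, 0.016, 0], [0, 0, 0]], [10, [0.045, 0.021, 0], [0, 0, 0]], [10, [0.061, 0.026, 0], [0, 0, 0]], [10, [0.078, 0.028, 0], [0, 0, 0]], [10, [0.094, 0.029, 0], [0, 0, 0]], [10, [0.102, 0.029, 0], [0, 0, 0]]]}}

```text
time: 12.53
tool_pos: [0.5905, 0.0296, 0.0785]
tool_rot: [0.001, 0.999, -0.049, -0.002]
contact_force: [-5.0, -4.8, 1.8]
gripper_width: 0.184
grasp_force: 60.3
```

```bash
python3 c.py 7.81 0.05
```

```text
12.5333 r 0.05099828231203697 ang 1.493273219592987 F [-5.02932561 -4.78329761  1.84047296] tool [0.59053262 0.0295675  0.07850902] 0.1842530858404785 60.300069334225554
[0.008, -0.001] [0.017, -0.002] [0.025, -0.003] [0.033, -0.005] [0.041, -0.007] [0.049, -0.01] [0.057, -0.013] [0.064, -0.017] [0.071, -0.021] [0.079, -0.025] [0.086, -0.029] [0.092, -0.034]
```

Emit:
{"fn": "arm_command", "kwargs": {"rows": [[10, [0.008, -0.001, 0], [0, 0, 0]], [10, [0.017, -0.002, 0], [0, 0, 0]], [10, [0.025, -0.003, 0], [0, 0, 0]], [10, [0.033, -0.005, 0], [0, 0, 0]], [10, [0.033, -0.005, 0], [0, 0, 0]]]}}

```text
time: 12.95
tool_pos: [0.6004, 0.0286, 0.0786]
tool_rot: [0.001, 0.999, -0.049, -0.001]
contact_force: [-3.2, -2.4, 1.4]
gripper_width: 0.185
grasp_force: 60.2
```

```bash
python3 c.py 8.01 0.05
```

```text
12.95 r 0.051226649700083 ang 1.687640878889565 F [-3.22335397 -2.42988118  1.39251962] tool [0.60040908 0.02862232 0.0785721 ] 0.18544432325363813 60.22977607384746
[0.008, -0.002] [0.016, -0.005] [0.024, -0.008] [0.031, -0.012] [0.039, -0.015] [0.046, -0.02] [0.053, -0.024] [0.059, -0.029] [0.066, -0.034] [0.072, -0.04] [0.078, -0.046] [0.084, -0.052]
```

Emit:
{"fn": "arm_command", "kwargs": {"rows": [[10, [0.004, -0.001, 0], [0, 0, 0]], [10, [0.008, -0.002, 0], [0, 0, 0]], [10, [0.012, -0.004, 0], [0, 0, 0]], [10, [0.016, -0.005, 0], [0, 0, 0]], [10, [0.016, -0.005, 0], [0, 0, 0]]]}}

```text
time: 13.37
tool_pos: [0.6043, 0.0277, 0.0785]
tool_rot: [0.0, 0.999, -0.049, -0.002]
contact_force: [-6.5, -1.3, 3.0]
gripper_width: 0.188
grasp_force: 60.5
```

```bash
python3 c.py 8.11 0.05; python3 b.py
```

```text
13.3667 r 0.05131307438557303 ang 1.7663685289176718 F [-6.47456656 -1.28940686  3.01853008] tool [0.60433581 0.02768851 0.07852093] 0.18771976808185847 60.48208942171186
[0.008, -0.003] [0.015, -0.007] [0.023, -0.01] [0.03, -0.015] [0.037, -0.019] [0.044, -0.024] [0.05, -0.029] [0.056, -0.035] [0.062, -0.041] [0.068, -0.047] [0.073, -0.053] [0.078, -0.06] 13.3667 [0.60433581 0.02768851 0.07852093] [-6.47456656 -1.28940686  3.01853008]
((-6.23114013671875, 29.175928115844727), (66.14218139648438, 56.20561218261719), 0.02089427225291729) [-39.30858725   1.07726978] [26.83314829 57.28835927]
```

Emit:
{"fn": "arm_command", "kwargs": {"rows": [[10, [0.004, -0.0015, 0], [0, 0, 0]], [10, [0.008, -0.003, 0], [0, 0, 0]], [10, [0.012, -0.005, 0], [0, 0, 0]], [10, [0.015, -0.007, 0], [0, 0, 0]], [10, [0.015, -0.007, 0], [0, 0, 0]]]}}

```text
time: 13.83
tool_pos: [0.6068, 0.0269, 0.0784]
tool_rot: [-0.001, 0.999, -0.049, -0.005]
contact_force: [-14.8, 2.0, 8.7]
gripper_width: 0.185
grasp_force: 61.0
```

```bash
python3 c.py 8.16 0.05
```

```text
13.8333 r 0.05134099863731794 ang 1.8165327514910674 F [-14.78612782   1.97674491   8.7438539 ] tool [0.60678895 0.02690684 0.07836201] 0.18490815435014568 61.03533821180463
[0.008, -0.003] [0.015, -0.007] [0.022, -0.012] [0.029, -0.016] [0.036, -0.021] [0.042, -0.026] [0.049, -0.032] [0.054, -0.038] [0.06, -0.044] [0.065, -0.05] [0.07, -0.057] [0.075, -0.064]
```

Emit:
{"fn": "arm_command", "kwargs": {"rows": [[10, [0.004, -0.0015, 0], [0, 0, 0]], [10, [0.008, -0.003, 0], [0, 0, 0]], [10, [0.008, -0.003, 0], [0, 0, 0]], [10, [0.008, -0.003, 0], [0, 0, 0]]]}}

```text
time: 14.17
tool_pos: [0.6081, 0.0265, 0.0783]
tool_rot: [-0.001, 0.999, -0.049, -0.007]
contact_force: [-17.5, 3.2, 10.7]
gripper_width: 0.185
grasp_force: 61.3
```

```bash
python3 c.py 8.16 0.05
```

```text
14.1667 r 0.05139450388332073 ang 1.8434108153450612 F [-17.51709768   3.160664    10.74169777] tool [0.60810086 0.02647339 0.07828395] 0.18479897781758084 61.32525843655458
[0.008, -0.003] [0.015, -0.007] [0.022, -0.012] [0.029, -0.016] [0.036, -0.021] [0.042, -0.026] [0.049, -0.032] [0.054, -0.038] [0.06, -0.044] [0.065, -0.05] [0.07, -0.057] [0.075, -0.064]
```

Emit:
{"fn": "arm_command", "kwargs": {"rows": [[60, [0, 0, 0], [0, 0, 0]], [60, [0, 0, 0], [0, 0, 0]], [60, [0, 0, 0], [0, 0, 0]], [60, [0, 0, 0], [0, 0, 0]], [60, [0, 0, 0], [0, 0, 0]], [60, [0, 0, 0.1], [0, 0, 0]], [60, [0, 0, 0.2], [0, 0, 0]], [60, [0, 0, 0.33], [0, 0, 0]], [60, [-0.13, 0, 0.4], [0, 0, 0]], [60, [-0.26, 0, 0.4], [0, 0, 0]], [60, [-0.3, 0, 0.4], [0, 0, 0]], [60, [-0.3, 0, 0.4], [0, 0, 0]]]}}

```text
time: 15.17
tool_pos: [0.5212, 0.0251, 0.199]
tool_rot: [0.0, 0.999, -0.049, 0.0]
contact_force: [0.2, 0.0, -0.8]
gripper_width: 0.704
grasp_force: 0.0
```

```bash
python3 b.py; python3 -c "
from h import *
f=load('wrist'); save(f,'w4.png')"
```

```text
15.1667 [0.52116441 0.02513955 0.19904685] [ 0.22523607  0.01726545 -0.78028422]
((-5.898639678955078, 38.71013641357422), (64.99845886230469, 34.43891143798828), 0.022922983393073082) [-38.40074208  21.49840686] [26.60722481 55.93664657]
```

View pics/w4.png

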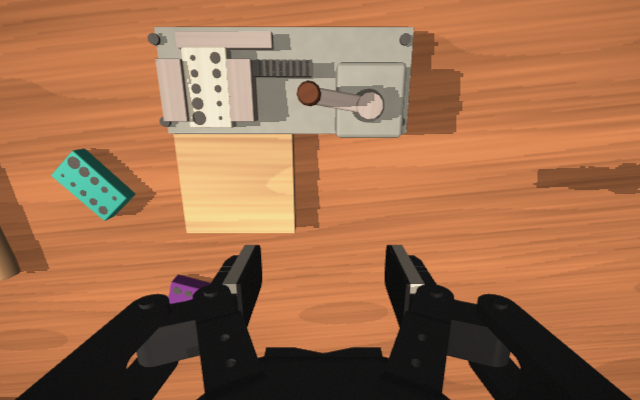

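The block (207,87) sits square between both jaws against the stop bar, the crank stayed put, and the gripper is clear.

```bash
python3 -c "
from plant import manip
print(manip.job_done())"
```

```text
the job is handed in; nothing more can be done
None
```

The block was slid against the end stop, the crank turned until the jaw clamped it square against the fixed jaw, and the gripper let go; I handed the job in at about 15 s of the 67 s allowed, and no verdict came back.

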